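Find the full praline case by its weight and slide it to the stop

TASK

One of the three closed praline cases is full and the other two are empty: find out which by lifting the handle end of a case about a centimetre, its far end staying down on the board, and feeling the weight. Then slide the full case along its lane until it sits right up against the stop bar, without banging or pressing it hard, and leave the empty ones where they stand. Never lift a case clear of the board or tip it steeply, and leave the things around alone.

Things in the scene. Friction and masses are not known exactly. Their poses are not given: they have to be found in the camera images.
- board: Fixed white plastic packing board on the table, 360 x 360 mm, 8 mm thick, origin at the centre of its underside. x runs along the lanes, away from the robot, towards the stop bar; y across. Four wooden guides, 11 mm wide and 14 mm high above the board, bound three lanes 104 mm wide, centred at y = +115, 0 and -115 mm.
- stop: Fixed aluminium stop bar across the far end of all lanes, 15 x 356 x 30 mm, standing on the board, axes as the board; origin at the centre of its underside; the face the cases come against is 7.5 mm nearer the robot (x = 165 mm in the board's frame). A case standing against it has its origin 77.5 mm before the stop's.
- case_1: Closed wooden case, left (+y) lane, 140 (x) x 95 x 50 mm high, origin at the centre of its underside, x away from the robot along the lane (within 3 degrees). All look alike; empty 0.27 to 0.33 kg, full 0.77 to 0.93 kg, mass centred. Loose on the board, 4.5 mm free each side, starting 45 to 85 mm short of the stop; slides under a push of a few newtons (up to 12 N if full).
- case_1_bar (a point): Middle of the round steel bar handle of case_1, 8 mm thick, 60 mm long along y, on two arms, 110 mm before the case's origin (40 mm before its near face), 34 mm above its underside (42 mm above the table). Lifted here, the case turns about its far lower edge, 180 mm beyond; the bar then carries 0.39 of the weight (1.0 to 1.3 N empty, 2.9 to 3.6 N full), but the grip's friction adds some 0.3 N going up (more if tight) and takes it off coming down.
- case_1_toe (a point): Middle of the lower edge of the far end of case_1, 70 mm beyond the case's origin, the edge it turns about when its bar end is lifted.
- case_2: Closed wooden case, middle lane, 140 (x) x 95 x 50 mm high, origin at the centre of its underside, x away from the robot along the lane (within 3 degrees). All look alike; empty 0.27 to 0.33 kg, full 0.77 to 0.93 kg, mass centred. Loose on the board, 4.5 mm free each side, starting 45 to 85 mm short of the stop; slides under a push of a few newtons (up to 12 N if full).
- case_2_bar (a point): Middle of the round steel bar handle of case_2, 8 mm thick, 60 mm long along y, on two arms, 110 mm before the case's origin (40 mm before its near face), 34 mm above its underside (42 mm above the table). Lifted here, the case turns about its far lower edge, 180 mm beyond; the bar then carries 0.39 of the weight (1.0 to 1.3 N empty, 2.9 to 3.6 N full), but the grip's friction adds some 0.3 N going up (more if tight) and takes it off coming down.
- case_2_toe (a point): Middle of the lower edge of the far end of case_2, 70 mm beyond the case's origin, the edge it turns about when its bar end is lifted.
- case_3: Closed wooden case, right (-y) lane, 140 (x) x 95 x 50 mm high, origin at the centre of its underside, x away from the robot along the lane (within 3 degrees). All look alike; empty 0.27 to 0.33 kg, full 0.77 to 0.93 kg, mass centred. Loose on the board, 4.5 mm free each side, starting 45 to 85 mm short of the stop; slides under a push of a few newtons (up to 12 N if full).
- case_3_bar (a point): Middle of the round steel bar handle of case_3, 8 mm thick, 60 mm long along y, on two arms, 110 mm before the case's origin (40 mm before its near face), 34 mm above its underside (42 mm above the table). Lifted here, the case turns about its far lower edge, 180 mm beyond; the bar then carries 0.39 of the weight (1.0 to 1.3 N empty, 2.9 to 3.6 N full), but the grip's friction adds some 0.3 N going up (more if tight) and takes it off coming down.
- case_3_toe (a point): Middle of the lower edge of the far end of case_3, 70 mm beyond the case's origin, the edge it turns about when its bar end is lifted.
- jar: Bystander: amber glass jar with white cap, 72 mm across, 95 mm high, origin at the centre of its underside.
- bowl: Bystander: white ceramic bowl, 120 mm across, 55 mm high, origin at the centre of its underside.
- mug: Bystander: blue ceramic mug with one handle, 72 mm across, 85 mm high, origin at the centre of its underside.

How it is judged:
By the outcome, as a careful person would: the job done as asked, in the order asked, and still so for the second after the job is handed in, with the robot touching nothing.
It also fails if it takes over 64 s, if anything falls off the work surface, if the arm or the gripper's body presses on something with over 40 N, if the wrist force passes 120 N, or if a joint passes its speed limit or range.

ROBOT

A 7-joint arm with a two-finger parallel gripper is mounted at the origin on the work surface. World frame = base frame: x ahead of the robot, y to its left, z up, the work surface at z = 0. Lengths are in m, angles in degrees, forces in N, time in s.
With the tool pointing down it reaches from about 0.425 to 0.875 m from the base axis. Payload 4.7 kg.
Tool frame: the origin (TCP) lies at the very end of the fingers, on their centre line; the grasp point (between the pads) lies 19 mm behind it; z points along the fingers, y is the line along which they close (so a half turn about z gives the same grasp; the last joint's range is limited). The gripper opens to 87 mm and grips with 3 to 60 N. Pads are 19 mm wide; open, the fingers measure 117 mm over their backs; the gripper's body (75 mm by 190 mm) begins 51 mm behind the grasp point.
Start: joints at [-62.79, 18.392, -4.016, 83.108, 1.295, 78.541, -3.26], TCP at [0.289, 0.582, 0.186] pointing down, gripper open.
Joint ranges: [-163.93, 163.93], [-17.29, 119.83], [-79.2, 71.16], [3.27, 140.29], [-89.18, 269.18], [5.43, 117.66], [-154.24, 154.24]. Speed limits (degrees/s): [147.25, 147.25, 180, 180, 180, 180, 180].

INTERFACE

Orientations are given as [roll, pitch, yaw] about the fixed x, y, z axes, in that order (R = Rz(yaw) Ry(pitch) Rx(roll)).
In Python, from cell import telemetry, cams, env gives the robot as it stands.
- The arm moves only by the tool arm_command, never from a script. Its argument "series" is text: rows parted by semicolons, each of 5 numbers parted by spaces: the shift along the tool's x, y, z in mm, then the turn about the tool's z in rad, then the closure in counts, from 0 (fully open) to 255 (shut). A call has 1 to 20 rows; each row shifts and turns the commanded pose from where the row before left it, along the tool's axes as they then stand; what a row does not reach is not made up. A row lasts 1/12 s, in which the tool goes at most 41.7 mm and 7.16 degrees, less where a joint would pass 70% of its speed; a pose out of reach is approached as far as the arm can. A call is refused whole if a number of a shift passes 41.7 or a number of a turn 0.125, either way. A call with a gripper value outside its range is refused whole. The fingers move at their own pace and stop on an object; "squeeze" is the grip in N (left out, the last holds). Time passes only in rows, so rows that do not move let the fingers close. It gives the time, the measured TCP pose, the force, the opening and the grip force at its end, in the units of the state.
- telemetry.get_obs(): the state, without advancing time (a new reading comes with each control period).
- cams.read_camera(name): name is "scene" or "top" or "wrist"; returns the picture (384x512x3 uint8, blue, green, red); there is no depth.
- cams.calibration(name): a dict with "K" (3x3 intrinsics, pixels), "origin" and "rotation" of the camera in the world; the wrist camera has in their place "hand_eye" (4x4, takes a point from camera to tool coordinates, whose origin is the TCP and whose axes are the flange's). Camera axes: x right, y down, z forward; pixel columns grow to the right and rows downward; lengths in m; the calibration is good to about 2 mm. A picture is of the moment at which its call begins: read the wrist's pose just before it. calibration takes no time and is no camera call.
- env.sign_off(): hands the job in; it is judged then, once.
The state is a dict: "time_s": time; "qpos": joint angles; "joint_velocities": joint speeds; "effort": joint torques, N m; "tool_pos": TCP position; "tool_rot": TCP orientation; "force": force on the tool from outside, world axes, zero at the start; "wrist_torque": the same for the moment, N m; "grip_width": finger opening in m; "grasp_force": force on a finger pad.
Only numpy, scipy, OpenCV 4.12 (cv2) and the standard library are available. Lean on these libraries where they do the work, as an engineer would, in place of code of your own. Each camera call takes 0.05 s, during which the arm holds its last target. There are 200 camera calls.

## Working session

There is one attempt and no reset: what is moved stays moved. The work goes in short steps, Python scripts to look and compute and a tool call to move; the robot and the scene stay as the last step left them, time stands still between calls to the robot, and variables do not carry over. Pictures are saved under pics/ and viewed, at most 10 in all, crops included, and the job is handed in when it is done.

Besides the shell and the picture viewer there is one more tool, called after ">>>" as a command line: name --argument value ..., lists and objects as JSON in quotes. arm_command: Moves the arm, as the interface text tells. Its arguments: {"type":"object","properties":{"series":{"type":"string"},"squeeze":{"type":"number"}},"required":["series"]}

```bash
mkdir -p pics; ls; python3 - <<'E'
from cell import telemetry,cams
import cv2
o=telemetry.get_obs()
for k in ('time_s','tool_pos','tool_rot','force','grip_width'): print(k,o[k])
for n in('scene','top','wrist'): print(n,cams.calibration(n))
a=cams.read_camera('top');b=cams.read_camera('scene')
cv2.imwrite('pics/top.png',a);cv2.imwrite('pics/scene.png',b)
E
```

```text
pics
time_s 0.0
tool_pos [0.28882009 0.58163083 0.18478017]
tool_rot [-1.79893628e+02  5.04743256e-03  1.53596682e+02]
force [-0.16335356 -0.14693793 -0.28446089]
grip_width 0.08729836626052509
scene {'K': array([[360.32188107,   0.        , 255.84494758],
       [  0.        , 360.32188107, 190.86202965],
       [  0.        ,   0.        ,   1.        ]]), 'origin': array([ 1.40580065, -0.05451431,  0.93588947]), 'rotation': array([-136.95790139,   -0.50531898,   89.28682865])}
top {'K': array([[479.07416696,   0.        , 253.27180293],
       [  0.        , 479.07416696, 188.12987609],
       [  0.        ,   0.        ,   1.        ]]), 'origin': array([ 0.32108662, -0.02362462,  1.64685004]), 'rotation': array([-170.64557474,   -0.44204577,  -88.69762168])}
wrist {'K': array([[286.62060978,   0.        , 256.64268709],
       [  0.        , 286.62060978, 191.47685573],
       [  0.        ,   0.        ,   1.        ]]), 'hand_eye': array([[ 8.79074397e-05, -9.64795506e-01, -2.63001186e-01,
         7.17141143e-02],
       [ 9.99999323e-01,  3.89894434e-04, -1.09604456e-03,
        -9.81538111e-04],
       [ 1.16000156e-03, -2.63000911e-01,  9.64794888e-01,
        -1.98334416e-01],
       [ 0.00000000e+00,  0.00000000e+00,  0.00000000e+00,
         1.00000000e+00]])}
```

View pics/top.png

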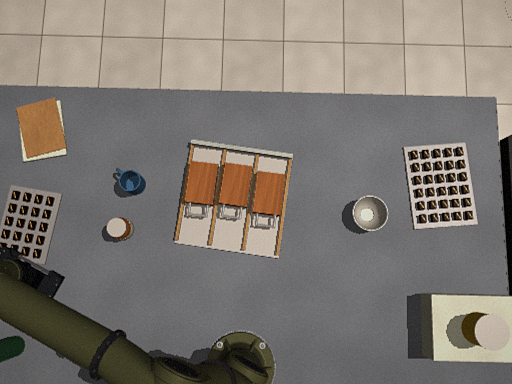

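View pics/scene.png

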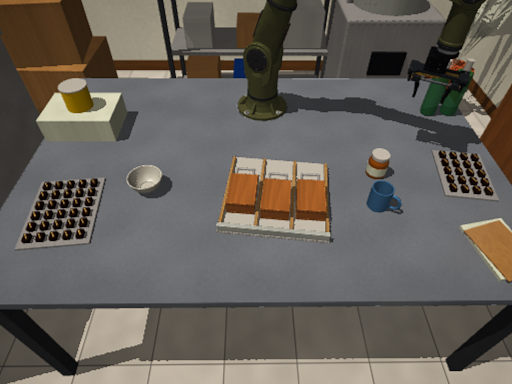

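The top view shows the board with corners near (192,141), (292,155), (279,257) and (175,242). The orange cases are at about (201,184), (235,185) and (268,194), with their bars towards the robot (below them). The jar is at (118,229), the mug at (130,182) and the bowl at (370,214), all clear of the lanes.

```bash
cat > h.py <<'E'
import numpy as np,cv2
from scipy.spatial.transform import Rotation as R
from cell import telemetry,cams
def pose(n):
    c=cams.calibration(n)
    if n!='wrist': return c['K'],R.from_euler('xyz',c['rotation'],degrees=True).as_matrix(),np.array(c['origin'])
    o=telemetry.get_obs();T=R.from_euler('xyz',o['tool_rot'],degrees=True).as_matrix();H=c['hand_eye']
    return c['K'],T@H[:3,:3],T@H[:3,3]+o['tool_pos']
def cast(n,uv,z,P=None):
    K,r,t=P or pose(n);uv=np.atleast_2d(uv).astype(float)
    d=np.c_[uv,np.ones(len(uv))]@np.linalg.inv(K).T@r.T
    return t+d*((z-t[2])/d[:,2])[:,None]
def proj(n,X,P=None):
    K,r,t=P or pose(n);c=(np.atleast_2d(X)-t)@r@K.T
    return c[:,:2]/c[:,2:]
def rect(p):  # centre, long side, short side, yaw of the long axis
    c=cv2.minAreaRect((p[:,:2]*1000).astype(np.float32));b=cv2.boxPoints(c)
    e=[b[1]-b[0],b[2]-b[1]];e.sort(key=np.linalg.norm);a=np.degrees(np.arctan2(e[1][1],e[1][0]))
    return np.round(c[0],1),np.round([np.linalg.norm(e[1]),np.linalg.norm(e[0])],1),round(float((a+90)%180-90),1)
E
python3 - <<'E'
from h import *
for n,lim in(('top',(165,130,310,265)),('scene',(210,150,340,245))):
    im=cv2.imread(f'pics/{n}.png');P=pose(n);x0,y0,x1,y1=lim
    hsv=cv2.cvtColor(im,cv2.COLOR_BGR2HSV);w=np.zeros(im.shape[:2],np.uint8);w[y0:y1,x0:x1]=1
    m=((hsv[...,0]<14)&(hsv[...,1]>150)&(hsv[...,2]>60)).astype(np.uint8)*w
    for c in cv2.findContours(m,0,1)[0]:
        if cv2.contourArea(c)>300: print(n,'case',cv2.contourArea(c),cv2.boundingRect(c),*rect(cast(n,c[:,0],.058,P)))
    g=(((hsv[...,1]>60)&(hsv[...,0]<30))|(hsv[...,2]>140)).astype(np.uint8)*w
    c=max(cv2.findContours(g,0,1)[0],key=cv2.contourArea)
    print(n,'board',*rect(cast(n,c[:,0],.008,P)))
    h=cv2.approxPolyDP(cv2.convexHull(c),4,True)[:,0];print(h.tolist(),np.round(cast(n,h,.008,P)[:,:2],3).tolist(),np.round(cast(n,h,.038,P)[:,:2],3).tolist())
    cv2.imwrite(f'pics/{n}_crop.png',cv2.resize(im[y0:y1,x0:x1],None,fx=4,fy=4,interpolation=cv2.INTER_CUBIC))
E
```

```text
top case 1061.5 (253, 171, 32, 44) [568.4 -81.7] [139.1  94.3] -5.9
top case 1067.5 (219, 163, 33, 44) [595.   32.2] [139.6  96.7] -6.6
top case 1073.0 (184, 161, 34, 44) [598.8 147.1] [139.4  99.7] -5.0
top board [558.7  36.2] [368.3 362.1] -7.1
[[191, 140], [292, 153], [278, 257], [174, 242]] [[0.758, 0.193], [0.72, -0.163], [0.357, -0.119], [0.399, 0.235]] [[0.75, 0.189], [0.712, -0.161], [0.356, -0.118], [0.398, 0.23]]
scene case 1071.5 (296, 180, 31, 41) [621.7 142.6] [174.3  96.2] -5.1
scene case 1039.0 (260, 179, 31, 41) [617.6  26.5] [173.9  94.5] -6.9
scene case 1014.0 (226, 173, 32, 41) [591.7 -83.4] [175.9  95. ] -5.8
scene board [543.5  35. ] [365.3 343.7] 83.0
[[233, 156], [326, 163], [329, 236], [216, 225]] [[0.354, -0.122], [0.395, 0.233], [0.736, 0.193], [0.69, -0.166]] [[0.388, -0.12], [0.428, 0.224], [0.757, 0.185], [0.713, -0.163]]
```

View pics/top_crop.png

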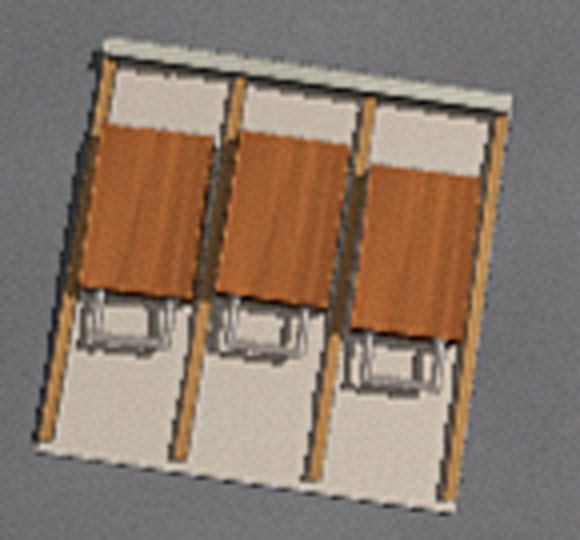

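The crop shows all three bars near-side of their cases, square to the lanes. The cases measure 139×95 mm on the z=58 mm plane, matching the given size, and the board yaw is about -6.6°. Bars are estimated at (489,158), (486,45) and (459,-70) mm. I'll turn the tool and move to case 1.

>>> arm_command --series "0 0 0 0.1225 0;0 0 0 0.1225 0;0 0 0 0.1225 0;0 0 0 0.1225 0;0 0 0 0.1225 0;0 0 0 0.1225 0;0 0 0 0.1225 0;0 0 0 0.1225 0;0 0 0 0.1225 0;0 0 0 0.1225 0"

```text
time_s: 0.93
tool_pos: [0.2889, 0.5818, 0.1852]
tool_rot: [-180.0, 0.1, 83.1]
force: [0.2, 0.2, 0.0]
grip_width: 0.0867
grasp_force: 0.0
```

>>> arm_command --series "-15 9 0 0 100;-28 17 0 0 100;-28 17 0 0 100;-28 17 0 0 100;-28 17 0 0 100;-28 17 0 0 100;-28 17 5 0 150;-28 17 5 0 150;-28 17 5 0 150;-28 17 5 0 150;-28 17 5 0 150;-28 17 5 0 150;-28 17 5 0 150;-28 17 5 0 150;-20 15 5 0 150;-10 5 5 0 150;0 0 0 0 150;0 0 0 0 150"

```text
time_s: 2.43
tool_pos: [0.4897, 0.148, 0.1354]
tool_rot: [-179.9, -0.0, 83.4]
force: [-0.1, 1.1, 0.3]
grip_width: 0.0358
grasp_force: 0.0
```

```bash
python3 - <<'E'
from h import *
o=telemetry.get_obs();print(o['time_s'],o['tool_pos'],o['tool_rot'],o['grip_width'],o['force'])
P=pose('wrist');im=cams.read_camera('wrist');cv2.imwrite('pics/w1.png',im)
print(proj('wrist',[[.4892,.158,.042],[.486,.045,.042]],P))
E
```

```text
2.4333 [0.48965855 0.14795904 0.13537137] [-1.79914952e+02 -9.77129985e-03  8.33986330e+01] 0.03577168570359097 [-0.12488224  1.06438423  0.27674384]
[[255.55214164 173.90926285]
 [264.23968662 270.69458437]]
```

View pics/w1.png

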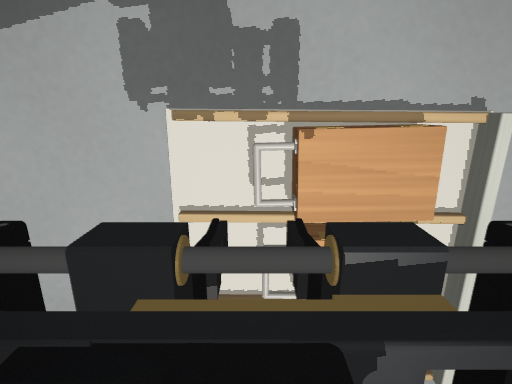

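The wrist view shows case 1's bar as a vertical line at u≈258, v 143–207. That puts its middle at (258,175), within about 2.5 px of the prediction, so I'm moving on to the grasp.

>>> arm_command --series "9 0.5 0 0 175;0 0 12 0 175;0 0 15 0 175;0 0 15 0 175;0 0 15 0 175;0 0 15 0 175;0 0 15 0 175;0 0 12 0 175;0 0 8 0 175;0 0 5 0 175;0 0 0 0 175;0 0 0 0 175" --squeeze 4

```text
time_s: 3.48
tool_pos: [0.4922, 0.1564, 0.024]
tool_rot: [180.0, -0.0, 83.4]
force: [0.1, -0.6, -0.7]
grip_width: 0.0276
grasp_force: 0.0
```

>>> arm_command --series "0 0 0 0 230;0 0 0 0 255;0 0 0 0 255;0 0 0 0 255;0 0 0 0 255;0 0 0 0 255" --squeeze 4

```text
time_s: 3.98
tool_pos: [0.4921, 0.1561, 0.024]
tool_rot: [180.0, -0.0, 83.4]
force: [0.4, -0.5, 0.3]
grip_width: 0.0017
grasp_force: 0.0
```

```bash
python3 - <<'E'
from h import *
o=telemetry.get_obs();print(o['time_s'],o['tool_pos'],o['grip_width'],o['grasp_force'],o['force'])
P=pose('wrist');im=cams.read_camera('wrist');cv2.imwrite('pics/w2.png',im)
print(proj('wrist',[[.4905,.157,.042]],P))
E
```

```text
3.9833 [0.49211981 0.15614723 0.02403713] 0.0017226330695911242 0.0 [ 0.36210501 -0.51843034  0.28809761]
[[254.61520627 221.33452076]]
```

View pics/w2.png

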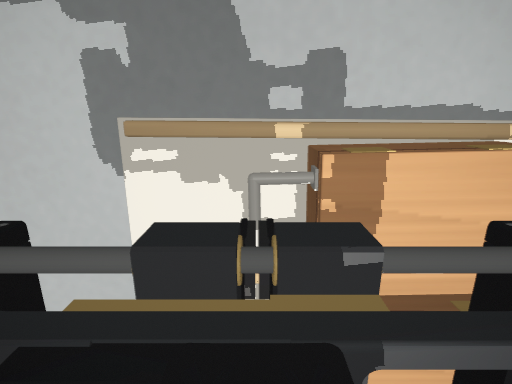

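The bar (u≈254, v 175–245) runs in between the fingers, but the width reads about zero. I'll hold a few rows and read again.

>>> arm_command --series "0 0 0 0 255;0 0 0 0 255;0 0 0 0 255;0 0 0 0 255" --squeeze 5

```text
time_s: 4.37
tool_pos: [0.492, 0.1561, 0.0239]
tool_rot: [180.0, -0.0, 83.4]
force: [0.7, 0.4, 0.3]
grip_width: 0.0006
grasp_force: 0.0
```

```bash
python3 - <<'E'
from h import *
o=telemetry.get_obs();print(o)
im=cams.read_camera('wrist')
cv2.imwrite('pics/w3.png',cv2.resize(im[160:320,180:340],None,fx=3.6,fy=3.6,interpolation=cv2.INTER_CUBIC))
E
```

```text
{'time_s': 4.3667, 'qpos': array([-42.64248655,  10.86567765,  24.16759169, 113.3167561 ,
        -5.28803229,  56.85935141, -22.55545437]), 'joint_velocities': array([ 0.06627931,  0.04849219,  0.12393945,  0.03798481,  0.0340148 ,
       -0.06832266, -0.00733895]), 'effort': array([ 3.74612709e-04, -3.41957760e+01,  2.42486738e+00, -2.66417277e+01,
       -5.98736596e-02,  5.96846949e-03, -2.07585948e-06]), 'tool_pos': array([0.49203871, 0.15608405, 0.02385362]), 'tool_rot': array([ 1.79997446e+02, -8.62173372e-04,  8.34077722e+01]), 'force': array([0.67224298, 0.42369081, 0.33406944]), 'wrist_torque': array([-0.02210933,  0.11928589, -0.0321844 ]), 'grasp_force': 0.0, 'grip_width': 0.0006128711812422498}
```

View pics/w3.png

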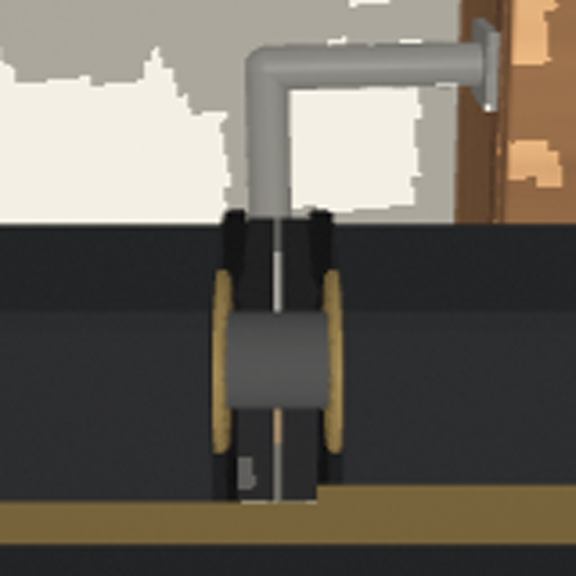

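```bash
python3 - <<'E'
from h import *
P2=pose('wrist');t=np.array(telemetry.get_obs()['tool_pos'])
K,r,o=P2;H=cams.calibration('wrist')['hand_eye']
T=r@H[:3,:3].T
for l in(-.019,0): print(l,np.round(proj('wrist',[t+T@np.array([x,0,l]) for x in(-.0095,0,.0095)],P2)).tolist())
# w1 pose
T1=R.from_euler('xyz',[-179.915,-.01,83.4],degrees=True).as_matrix();P1=(K,T1@H[:3,:3],T1@H[:3,3]+[.48966,.14796,.13537])
for z in(.012,.022,.032,.042,.052): print(z,np.round(cast('w',[[258,145]],z,P1)[0,:2],4),np.round(cast('w',[[254.5,179]],z,P2)[0,:2],4))
E
```

```text
-0.019 [[257.0, 236.0], [257.0, 223.0], [257.0, 209.0]]
0 [[257.0, 225.0], [257.0, 213.0], [257.0, 201.0]]
0.012 [0.4948 0.1841] [0.4927 0.1792]
0.022 [0.4949 0.1852] [0.4931 0.1815]
0.032 [0.495  0.1862] [0.4934 0.1837]
0.042 [0.4951 0.1873] [0.4937 0.186 ]
0.052 [0.4952 0.1884] [0.4941 0.1882]
```

The bar height is confirmed at about 42–50 mm. The closed fingertips appear 15–20 px higher than their nominal position, so the fingers may be closing just above the bar. I'll open, go lower with small steps while watching the force, and close again.

>>> arm_command --series "0 0 0 0 200;0 0 0 0 175;0 0 0 0 175;0 0 0 0 175;0 0 3 0 175;0 0 3 0 175;0 0 3 0 175;0 0 2 0 175;0 0 0 0 175;0 0 0 0 175"

```text
time_s: 5.25
tool_pos: [0.4919, 0.1561, 0.0126]
tool_rot: [-180.0, 0.0, 83.4]
force: [0.2, -0.3, 0.6]
grip_width: 0.0273
grasp_force: 0.0
```

>>> arm_command --series "0 0 0 0 230;0 0 0 0 255;0 0 0 0 255;0 0 0 0 255;0 0 0 0 255;0 0 0 0 255" --squeeze 5

```text
time_s: 5.75
tool_pos: [0.4921, 0.1562, 0.013]
tool_rot: [180.0, -0.0, 83.4]
force: [0.5, 0.2, 1.0]
grip_width: 0.0016
grasp_force: 0.0
```

```bash
python3 - <<'E'
from h import *
im=cams.read_camera('wrist');s=cams.read_camera('scene');t=cams.read_camera('top')
a=cv2.resize(im[150:310,170:350],(400,356),interpolation=2);b=cv2.resize(s[110:260,210:370],(400,375),interpolation=2)
cv2.imwrite('pics/w4.png',np.hstack([a,b[:356]]))
E
```

```text
(no output)
```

View pics/w4.png

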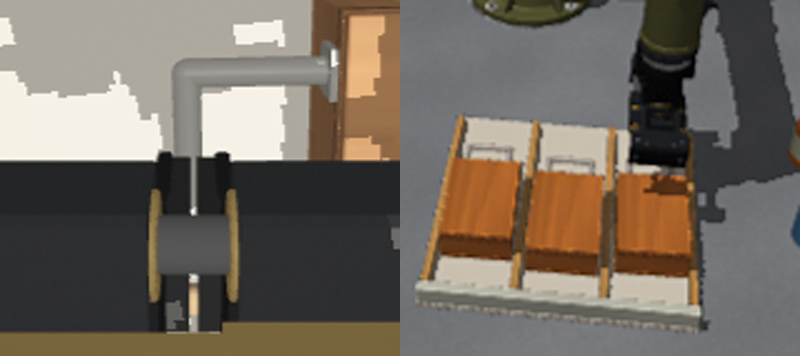

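The crop shows the fingers shut, hiding the bar, which lies about 1.5 mm to their near side. The visible finger ends (v≈218, plus the finger spacing in w1) fit a point about 38 mm short of the nominal TCP. That puts the real tips at z≈51 mm, still above the bar. I'll go down with the fingers open, in small force-checked steps.

>>> arm_command --series "0 0 0 0 200;0 -1.5 0 0 175;0 0 0 0 175;0 0 0 0 175;0 0 1.5 0 175;0 0 1.5 0 175;0 0 1.5 0 175;0 0 0 0 175;0 0 0 0 175"

```text
time_s: 6.65
tool_pos: [0.4904, 0.1562, 0.0082]
tool_rot: [-180.0, 0.0, 83.4]
force: [0.1, 0.2, -0.8]
grip_width: 0.0274
grasp_force: 0.0
```

```bash
python3 - <<'E'
from h import *
im=cams.read_camera('wrist')
a=cv2.resize(im[150:310,150:370],(825,600)[:2],interpolation=2)
cv2.imwrite('pics/w5.png',cv2.resize(im[150:330,130:380],(750,540),interpolation=2))
K,r,o=pose('wrist');t=np.array(telemetry.get_obs()['tool_pos']);T=r@cams.calibration('wrist')['hand_eye'][:3,:3].T
for l in(0,-.019,-.038,-.057,-.07):print(l,np.round(proj('wrist',[t+T@np.array([.0095,s*.0136,l]) for s in(-1,1)],(K,r,o))).tolist(),np.round(proj('wrist',[t+T@np.array([-.0095,s*.0136,l]) for s in(-1,1)],(K,r,o))).tolist())
E
```

```text
0 [[238.0, 201.0], [276.0, 201.0]] [[239.0, 225.0], [275.0, 225.0]]
-0.019 [[237.0, 209.0], [278.0, 209.0]] [[237.0, 236.0], [277.0, 236.0]]
-0.038 [[234.0, 220.0], [280.0, 220.0]] [[235.0, 249.0], [279.0, 249.0]]
-0.057 [[232.0, 233.0], [283.0, 233.0]] [[233.0, 265.0], [282.0, 265.0]]
-0.07 [[229.0, 243.0], [285.0, 243.0]] [[230.0, 278.0], [284.0, 278.0]]
```

View pics/w5.png

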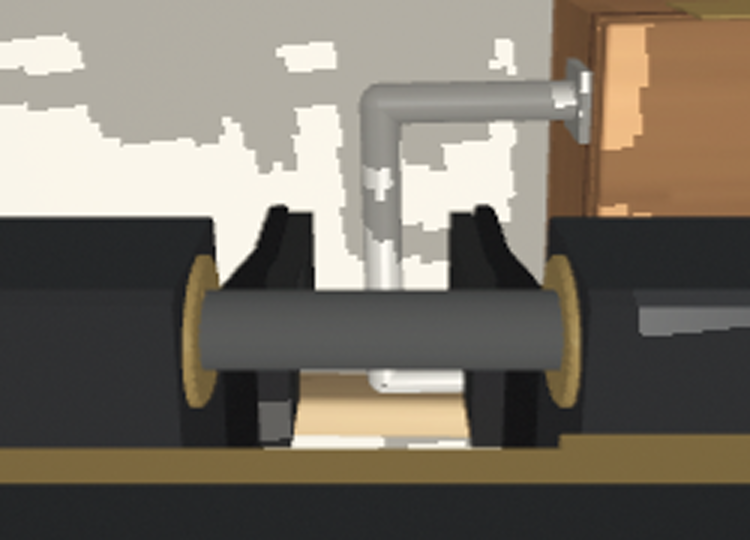

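In w5 the finger tips sit at (234,221) and (280,221), exactly the l=-38 mm projection, and the body edge (v≈222) fits l≈-110 mm. So the whole gripper is 38 mm shorter than the reported TCP implies. The bar is centred between the fingers at u≈257, so I'll lower another 23 mm.

>>> arm_command --series "0 0 3 0 175;0 0 3 0 175;0 0 3 0 175;0 0 0 0 175;0 0 0 0 175"

```text
time_s: 7.12
tool_pos: [0.4902, 0.1561, -0.001]
tool_rot: [-180.0, 0.0, 83.4]
force: [-0.2, -0.1, 0.3]
grip_width: 0.0274
grasp_force: 0.0
```

>>> arm_command --series "0 0 4 0 175;0 0 4 0 175;0 0 4 0 175;0 0 2 0 175;0 0 0 0 175;0 0 0 0 230;0 0 0 0 255;0 0 0 0 255;0 0 0 0 255;0 0 0 0 255;0 0 0 0 255;0 0 0 0 255" --squeeze 4

```text
time_s: 8.12
tool_pos: [0.4909, 0.1564, -0.0144]
tool_rot: [180.0, -0.0, 83.4]
force: [0.9, -1.2, 0.0]
grip_width: 0.0078
grasp_force: 4.0
```

Gripped (7.8 mm). I'll lift 10 mm along the arc and average the force.

>>> arm_command --series "0 0 -0.5 0 255;0 0.2 -1 0 255;0 0.2 -1 0 255;0 0.2 -1.5 0 255;0 0.2 -1.5 0 255;0 0.2 -1.5 0 255;0 0.2 -1.5 0 255;0 0.2 -1 0 255;0 0.2 -0.5 0 255;0 0 0 0 255;0 0 0 0 255;0 0 0 0 255" --squeeze 4

```text
time_s: 9.12
tool_pos: [0.4921, 0.1561, -0.0047]
tool_rot: [-180.0, 0.0, 83.4]
force: [2.6, 0.2, -3.8]
grip_width: 0.0079
grasp_force: 4.0
```

```bash
cat > f.py <<'E'
from h import *
F=[]
for i in range(8): cams.read_camera('wrist');o=telemetry.get_obs();F.append(o['force'])
print(o['time_s'],np.round(o['tool_pos'],4),o['grip_width'],'F',np.mean(F,0).round(2),np.std(F,0).round(2))
E
python3 f.py
```

```text
9.5167 [ 0.4921  0.1561 -0.0046] 0.007896335620017524 F [ 2.24  0.11 -3.56] [0.32 0.5  0.39]
```

Fz averages -3.6 N at 10 mm lift, which means case 1 is full (an empty one would give at most 1.6 N). Lowering it the same way.

>>> arm_command --series "0 0 0.5 0 255;0 -0.2 1 0 255;0 -0.2 1 0 255;0 -0.2 1.5 0 255;0 -0.2 1.5 0 255;0 -0.2 1.5 0 255;0 -0.2 1.5 0 255;0 -0.2 1 0 255;0 -0.2 0.5 0 255;0 0 0 0 255;0 0 0 0 255;0 0 0 0 255" --squeeze 4

```text
time_s: 10.52
tool_pos: [0.4901, 0.1563, -0.0144]
tool_rot: [-179.9, -0.0, 83.4]
force: [-4.9, -0.3, 4.5]
grip_width: 0.008
grasp_force: 4.0
```

```bash
python3 f.py; python3 - <<'E'
from h import *
# far face of case 1 vs stop front, on board plane, wrist view column scan along lane axis
im=cams.read_camera('top');cv2.imwrite('pics/top2.png',im)
P=pose('top');hsv=cv2.cvtColor(im,cv2.COLOR_BGR2HSV)
b=np.radians(-6.6);d=np.array([np.cos(b),np.sin(b)])
for z in(.058,.008,.038):
    s=np.arange(60,170,4)/1000;X=np.c_[.5988+s*d[0],.1471+s*d[1],np.full(len(s),z)]
    uv=np.round(proj('top',X,P)).astype(int);print(z,[(int(a*1000),*hsv[v,u].tolist()) for a,(u,v) in zip(s,uv)])
E
```

```text
10.9167 [ 0.4901  0.1564 -0.0146] 0.00751539126932422 F [-5.07 -0.49  4.84] [0.45 0.35 0.59]
0.058 [(60, 12, 176, 154), (64, 12, 183, 152), (68, 12, 190, 177), (72, 12, 81, 163), (76, 16, 30, 204), (80, 16, 33, 202), (84, 15, 33, 202), (88, 15, 39, 201), (92, 18, 30, 201), (96, 18, 31, 200), (100, 18, 34, 200), (104, 15, 32, 205), (108, 19, 36, 204), (112, 14, 29, 211), (116, 17, 36, 142), (120, 14, 45, 96), (124, 18, 34, 75), (128, 45, 12, 44), (132, 21, 27, 163), (136, 26, 26, 194), (140, 24, 25, 200), (144, 10, 19, 157), (148, 110, 19, 119), (152, 132, 10, 130), (156, 90, 2, 122), (160, 131, 16, 129), (164, 165, 8, 128), (168, 150, 4, 124)]
0.008 [(60, 11, 174, 167), (64, 11, 175, 166), (68, 12, 180, 163), (72, 13, 180, 159), (76, 12, 183, 162), (80, 13, 50, 195), (84, 14, 25, 207), (88, 15, 35, 205), (92, 14, 36, 203), (96, 18, 35, 202), (100, 15, 35, 204), (104, 16, 35, 203), (108, 16, 37, 207), (112, 16, 34, 202), (116, 17, 36, 204), (120, 14, 35, 205), (124, 16, 33, 208), (128, 15, 36, 212), (132, 13, 42, 150), (136, 18, 38, 68), (140, 30, 10, 26), (144, 19, 25, 172), (148, 21, 25, 206), (152, 23, 23, 190), (156, 19, 18, 203), (160, 132, 11, 121), (164, 150, 4, 120), (168, 120, 4, 126)]
0.038 [(60, 11, 180, 157), (64, 12, 176, 154), (68, 12, 183, 152), (72, 13, 195, 166), (76, 13, 49, 197), (80, 19, 24, 206), (84, 17, 37, 202), (88, 15, 33, 202), (92, 14, 34, 205), (96, 16, 34, 207), (100, 14, 35, 198), (104, 14, 36, 206), (108, 17, 36, 199), (112, 15, 32, 205), (116, 16, 36, 208), (120, 16, 41, 173), (124, 15, 37, 110), (128, 21, 45, 74), (132, 45, 12, 44), (136, 21, 27, 163), (140, 25, 24, 200), (144, 27, 24, 190), (148, 23, 27, 199), (152, 110, 19, 119), (156, 132, 10, 130), (160, 38, 8, 123), (164, 120, 2, 123), (168, 160, 6, 123)]
```

The force after lowering shows a slight preload (down and forward). I'll open to release it and regrip for the slide. The gap to the stop is about 61–64 mm.

>>> arm_command --series "0 0 0 0 225;0 0 0 0 225;0 0 0 0 225;0 0 0 0 255;0 0 0 0 255;0 0 0 0 255;0 0 0 0 255" --squeeze 20

```text
time_s: 11.55
tool_pos: [0.4901, 0.1564, -0.0147]
tool_rot: [-180.0, 0.0, 83.4]
force: [-4.4, -0.0, 2.4]
grip_width: 0.007
grasp_force: 19.9
```

>>> arm_command --series "0 0.5 0 0 255;0 1 0 0 255;0 1.5 0 0 255;0 2 0 0 255;0 2 0 0 255;0 2 0 0 255;0 1 0 0 255;0 0 0 0 255" --squeeze 20

```text
time_s: 12.22
tool_pos: [0.5002, 0.1555, -0.0147]
tool_rot: [-180.0, -0.0, 83.4]
force: [-4.6, 1.1, 3.1]
grip_width: 0.0067
grasp_force: 19.9
```

>>> arm_command --series "0 1 0 0 255;0 2 0 0 255;0 3 0 0 255;0 3 0 0 255;0 3 0 0 255;0 3 0 0 255;0 3 0 0 255;0 3 0 0 255;0 3 0 0 255;0 3 0 0 255;0 3 0 0 255;0 2 0 0 255;0 2 0 0 255;0 1 0 0 255;0 1 0 0 255;0 0 0 0 255;0 0 0 0 255"

```text
time_s: 13.63
tool_pos: [0.5361, 0.1511, -0.0147]
tool_rot: [-180.0, -0.0, 83.4]
force: [-5.4, 1.9, 2.3]
grip_width: 0.0071
grasp_force: 19.9
```

```bash
cat > g.py <<'E'
from h import *
o=telemetry.get_obs();print(np.round(o['tool_pos'],4),np.round(o['force'],1))
im=cams.read_camera('wrist');cv2.imwrite('pics/w6.png',im)
top=cams.read_camera('top');P=pose('top');hsv=cv2.cvtColor(top,cv2.COLOR_BGR2HSV)
b=np.radians(-6.6);d=np.array([np.cos(b),np.sin(b)])
s=np.arange(90,160,3)/1000;X=np.c_[.5988+s*d[0],.1471+s*d[1],np.full(len(s),.058)]
uv=np.round(proj('top',X,P)).astype(int);print([(int(a*1000),*hsv[v,u].tolist()) for a,(u,v) in zip(s,uv)])
E
python3 g.py
```

```text
[ 0.5361  0.1511 -0.0147] [-5.4  1.9  2.3]
[(90, 13, 174, 179), (93, 13, 174, 179), (96, 12, 181, 182), (99, 11, 177, 182), (102, 12, 172, 184), (105, 12, 181, 163), (108, 13, 182, 170), (111, 12, 190, 181), (114, 12, 190, 181), (117, 11, 135, 130), (120, 10, 32, 96), (123, 24, 33, 77), (126, 30, 6, 40), (129, 22, 27, 173), (132, 22, 27, 173), (135, 21, 20, 202), (138, 25, 24, 194), (141, 21, 29, 202), (144, 22, 18, 153), (147, 126, 10, 123), (150, 150, 4, 127), (153, 150, 4, 127), (156, 120, 6, 126), (159, 120, 4, 123)]
```

View pics/w6.png

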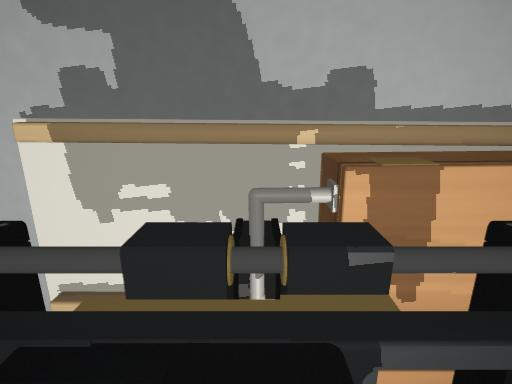

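The bar is still gripped (u≈257) and the case moved 46 mm straight along its lane, with about 16 mm left. Creeping in.

>>> arm_command --series "0 1 0 0 255;0 1 0 0 255;0 1 0 0 255;0 1 0 0 255;0 1 0 0 255;0 1 0 0 255;0 1 0 0 255;0 1 0 0 255;0 1 0 0 255;0 0.5 0 0 255;0 0.5 0 0 255;0 0.5 0 0 255"

```text
time_s: 14.73
tool_pos: [0.5464, 0.1497, -0.0147]
tool_rot: [-180.0, 0.0, 83.4]
force: [-5.8, 1.1, 2.0]
grip_width: 0.007
grasp_force: 19.9
```

>>> arm_command --series "0 0.4 0 0 255;0 0.4 0 0 255;0 0.4 0 0 255;0 0.4 0 0 255"

```text
time_s: 15.07
tool_pos: [0.548, 0.1496, -0.0147]
tool_rot: [-180.0, 0.0, 83.4]
force: [-4.5, 0.4, 2.4]
grip_width: 0.0069
grasp_force: 19.9
```

>>> arm_command --series "0 0.4 0 0 255;0 0.4 0 0 255;0 0.4 0 0 255"

```text
time_s: 15.32
tool_pos: [0.5492, 0.1495, -0.0147]
tool_rot: [-180.0, 0.0, 83.4]
force: [-5.5, -0.1, 1.9]
grip_width: 0.0072
grasp_force: 19.9
```

>>> arm_command --series "0 0.4 0 0 255;0 0.4 0 0 255;0 0.4 0 0 255"

```text
time_s: 15.57
tool_pos: [0.5503, 0.1493, -0.0147]
tool_rot: [-180.0, 0.0, 83.4]
force: [-5.2, 1.1, 1.8]
grip_width: 0.0069
grasp_force: 19.9
```

```bash
python3 g.py
```

```text
[ 0.5503  0.1493 -0.0147] [-5.2  1.1  1.8]
[(90, 12, 172, 172), (93, 12, 172, 172), (96, 12, 181, 169), (99, 12, 179, 172), (102, 12, 170, 178), (105, 12, 181, 168), (108, 13, 180, 176), (111, 12, 172, 184), (114, 12, 172, 184), (117, 13, 178, 181), (120, 12, 173, 183), (123, 12, 176, 183), (126, 13, 190, 166), (129, 12, 90, 175), (132, 12, 90, 175), (135, 27, 26, 188), (138, 26, 20, 192), (141, 22, 23, 201), (144, 24, 24, 159), (147, 125, 13, 120), (150, 90, 6, 122), (153, 90, 6, 122), (156, 165, 8, 132), (159, 125, 12, 129)]
```

Nearly there. I'll continue with short creeps and stop when the force rises.

>>> arm_command --series "0 0.3 0 0 255;0 0.3 0 0 255;0 0.3 0 0 255;0 0 0 0 255"

```text
time_s: 16.0
tool_pos: [0.5514, 0.1492, -0.0147]
tool_rot: [-180.0, 0.0, 83.4]
force: [-3.6, -0.4, 2.8]
grip_width: 0.0069
grasp_force: 19.9
```

>>> arm_command --series "0 0.3 0 0 255;0 0.3 0 0 255;0 0.3 0 0 255;0 0 0 0 255"

```text
time_s: 16.33
tool_pos: [0.5525, 0.1491, -0.0147]
tool_rot: [180.0, -0.0, 83.4]
force: [-4.6, 0.8, 1.0]
grip_width: 0.0069
grasp_force: 19.9
```

>>> arm_command --series "0 0.3 0 0 255;0 0.3 0 0 255;0 0.3 0 0 255;0 0 0 0 255"

```text
time_s: 16.67
tool_pos: [0.5535, 0.149, -0.0147]
tool_rot: [180.0, -0.0, 83.4]
force: [-4.1, 0.2, 0.2]
grip_width: 0.0072
grasp_force: 19.9
```

>>> arm_command --series "0 0.3 0 0 255;0 0.3 0 0 255;0 0 0 0 255"

```text
time_s: 16.92
tool_pos: [0.5534, 0.149, -0.0147]
tool_rot: [-179.9, 0.0, 83.4]
force: [-5.6, 1.0, 2.5]
grip_width: 0.0069
grasp_force: 19.9
```

>>> arm_command --series "0 0.3 0 0 255;0 0.3 0 0 255;0 0 0 0 255"

```text
time_s: 17.17
tool_pos: [0.5534, 0.149, -0.0147]
tool_rot: [-179.9, 0.0, 83.4]
force: [-7.0, 0.9, 3.9]
grip_width: 0.0075
grasp_force: 20.0
```

```bash
python3 f.py; python3 g.py
```

```text
17.5667 [ 0.5534  0.149  -0.0147] 0.006903162750199001 F [-7.19  0.33  3.35] [0.46 0.22 0.51]
[ 0.5534  0.149  -0.0147] [-7.5  0.2  3.7]
[(90, 12, 171, 172), (93, 12, 171, 172), (96, 11, 175, 172), (99, 12, 177, 171), (102, 12, 175, 176), (105, 11, 175, 172), (108, 12, 183, 169), (111, 12, 178, 179), (114, 12, 178, 179), (117, 12, 173, 183), (120, 12, 172, 185), (123, 13, 178, 179), (126, 12, 183, 166), (129, 12, 191, 178), (132, 12, 191, 178), (135, 13, 74, 169), (138, 26, 21, 186), (141, 27, 25, 207), (144, 19, 18, 156), (147, 150, 2, 117), (150, 120, 8, 124), (153, 120, 8, 124), (156, 143, 8, 129), (159, 165, 4, 124)]
```

The tool has stopped advancing at 63.5 mm of travel and the force is rising, so the case is in contact with the stop. I'll release gently and go up.

>>> arm_command --series "0 0.3 0 0 255;0 0 0 0 255;0 0 0 0 240;0 0 0 0 225;0 0 0 0 200;0 0 0 0 175;0 0 0 0 175;0 0 0 0 175;0 0 0 0 175"

```text
time_s: 18.42
tool_pos: [0.5558, 0.1487, -0.0143]
tool_rot: [179.9, -0.0, 83.4]
force: [0.1, -0.4, 0.6]
grip_width: 0.0261
grasp_force: 0.0
```

>>> arm_command --series "0 0 -3 0 175;0 0 -5 0 175;0 0 -5 0 175;0 0 -8 0 175;0 0 -8 0 175;0 0 -12 0 175;0 0 -15 0 175;0 0 -20 0 175;0 0 -20 0 175;0 0 -20 0 175;0 0 -20 0 175;0 0 -20 0 175;0 0 0 0 175;0 0 0 0 175"

```text
time_s: 19.58
tool_pos: [0.5559, 0.1492, 0.1436]
tool_rot: [179.8, -0.1, 83.4]
force: [0.3, 1.0, -0.6]
grip_width: 0.0274
grasp_force: 0.0
```

```bash
python3 - <<'E'
from h import *
o=telemetry.get_obs();print(o['time_s'],np.round(o['tool_pos'],4),np.round(o['force'],1))
w=cams.read_camera('wrist');t=cams.read_camera('top');P=pose('top')
hsv=cv2.cvtColor(t,cv2.COLOR_BGR2HSV);m=((hsv[...,0]<14)&(hsv[...,1]>150)&(hsv[...,2]>60)).astype(np.uint8)
for c in cv2.findContours(m[130:265,165:310].copy(),0,1)[0]:
    if cv2.contourArea(c)>300: print(cv2.contourArea(c),*rect(cast('top',c[:,0]+[165,130],.058,P)))
cv2.imwrite('pics/end.png',np.hstack([cv2.resize(t[130:265,165:310],(430,400),interpolation=2),cv2.resize(w[60:360,200:500],(370,400))]))
E
```

```text
19.5833 [0.5559 0.1492 0.1436] [ 0.3  1.  -0.6]
1057.0 [568.4 -81.8] [139.1  94.9] -5.9
1071.5 [594.9  32. ] [139.4  96.3] -6.9
495.0 [660.7 137.2] [140.3  95.8] -5.1
```

View pics/end.png

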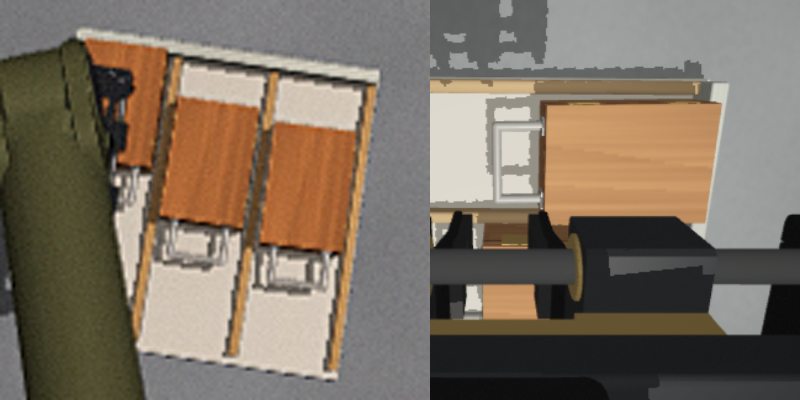

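The end view shows case 1 against the stop in both pictures, and cases 2 and 3 unmoved to within 0.2 mm. I'll check case 1's squareness to the stop from the wrist picture's edges.

```bash
python3 - <<'E'
from h import *
P=pose('wrist');w=cams.read_camera('wrist')
hsv=cv2.cvtColor(w,cv2.COLOR_BGR2HSV).astype(int);g=cv2.cvtColor(w,cv2.COLOR_BGR2GRAY)
m=((hsv[...,0]<16)&(hsv[...,1]>80)&(hsv[...,2]>110)).astype(np.uint8);m[:120]=0;m[222:]=0
n,l,s,c=cv2.connectedComponentsWithStats(m);k=1+np.argmax(s[1:,4]);print(s[k]);M=l==k
def fit(uv,z):
    X=cast('wrist',uv,z,P)[:,:2]*1000;q=cv2.fitLine(X.astype(np.float32),cv2.DIST_HUBER,0,.01,.01).ravel()
    return round(float(np.degrees(np.arctan2(q[1],q[0]))),2),q[2:].round(1)
x0,y0,ww,hh=s[k,:4]
rows=range(y0+8,y0+hh-6);far=[(np.where(M[v])[0].max()+.5,v) for v in rows]
print('case far edge',fit(far,.058))
# stop back/top edge: right end of bright stop, and left (front) if seen
st=[]
for v in rows:
    r=g[v,int(far[0][0])+3:].astype(int);d=np.diff(r);st.append((far[0][0]+3+np.argmin(d[:40])+.5,v))
print('stop back edge',fit(st,.038)); print(g[170,int(far[0][0])-6:int(far[0][0])+30].tolist())
cols=range(x0+15,x0+ww-10);print('case side',fit([(u,np.where(M[:,u])[0].min()-.5) for u in cols],.058))
E
```

```text
[  295   136   146    86 11696]
case far edge (83.84, array([731.4, 134.3], dtype=float32))
stop back edge (-82.57, array([755.9, 133.8], dtype=float32))
[153, 153, 162, 206, 206, 173, 161, 160, 160, 160, 160, 159, 159, 159, 159, 159, 159, 159, 159, 158, 158, 158, 159, 159, 159, 159, 159, 159, 158, 157, 156, 157, 156, 157, 158, 158]
case side (-5.95, array([673.8, 183.9], dtype=float32))
```

```bash
python3 - <<'E'
from h import *
P=pose('wrist');w=cams.read_camera('wrist');g=cv2.cvtColor(w,cv2.COLOR_BGR2GRAY).astype(float)
def fit(uv,z):
    X=cast('wrist',uv,z,P)[:,:2]*1000;q=cv2.fitLine(X.astype(np.float32),cv2.DIST_HUBER,0,.01,.01).ravel()
    return round(float(np.degrees(np.arctan2(q[1],q[0]))),2),q[2:].round(1)
b=[]
for v in range(126,222):
    r=g[v,430:465];i=np.where(r>184)[0]
    if len(i): i=i.max();b.append((430+i+(r[i]-184)/(r[i]-r[i+1]+1e-6),v))
print(len(b),b[::12]);print('stop back',fit(b,.038))
# outer edge of left guide / board: gray table to board transition in rows 100..130
e=[]
for u in range(215,400):
    c=g[105:132,u];d=np.abs(np.diff(c));e.append((u,105+np.argmax(d)+.5))
print(e[::30],'board side',fit(e,.008))
E
```

```text
91 [(np.float64(446.14285713775513), 126), (np.float64(444.11538461094676), 138), (np.float64(442.0799999968), 150), (np.float64(439.70588233217995), 162), (np.float64(437.68749997851563), 174), (np.float64(435.6249999804688), 186), (np.float64(433.5161290156087), 198), (np.float64(431.399999984), 210)]
stop back (83.02, array([747.1, 136.9], dtype=float32))
[(215, np.float64(123.5)), (245, np.float64(124.5)), (275, np.float64(110.5)), (305, np.float64(110.5)), (335, np.float64(109.5)), (365, np.float64(109.5)), (395, np.float64(109.5))] board side (-6.14, array([624.1, 215.3], dtype=float32))
```

Case 1 is about 0.9° off square to the stop, so it touches at one corner with roughly 0.7 mm open at the middle. I'll seat it with one light push on the bar, fingers loose so the case can square itself.

>>> arm_command --series "0 -2.4 0 0.007 175;0 0 15 0 175;0 0 20 0 175;0 0 20 0 175;0 0 20 0 175;0 0 20 0 175;0 0 15 0 175;0 0 12 0 175;0 0 10 0 175;0 0 8 0 175;0 0 8 0 175;0 0 5 0 175;0 0 4 0 175;0 0 0 0 175;0 0 0 0 215;0 0 0 0 215;0 0 0 0 215" --squeeze 10

```text
time_s: 21.2
tool_pos: [0.553, 0.1493, -0.015]
tool_rot: [179.9, -0.0, 83.0]
force: [0.3, -0.8, -0.3]
grip_width: 0.0166
grasp_force: 0.0
```

>>> arm_command --series "0 0.5 0 0 215;0 0.5 0 0 215;0 0.5 0 0 215;0 0.5 0 0 215;0 0 0 0 215"

```text
time_s: 21.62
tool_pos: [0.5546, 0.1489, -0.0156]
tool_rot: [180.0, -0.0, 83.0]
force: [0.2, 0.3, -0.6]
grip_width: 0.014
grasp_force: 0.0
```

>>> arm_command --series "0 0.4 0 0 215;0 0.4 0 0 215;0 0.4 0 0 215;0 0 0 0 215"

```text
time_s: 21.95
tool_pos: [0.5557, 0.1487, -0.0156]
tool_rot: [180.0, -0.0, 83.0]
force: [-0.1, -0.2, -0.5]
grip_width: 0.0138
grasp_force: 0.0
```

>>> arm_command --series "0 0.3 0 0 215;0 0.3 0 0 215;0 0 0 0 215"

```text
time_s: 22.2
tool_pos: [0.5561, 0.1487, -0.0157]
tool_rot: [-180.0, 0.0, 83.0]
force: [-0.1, -0.4, -0.0]
grip_width: 0.0136
grasp_force: 0.1
```

>>> arm_command --series "0 0.3 0 0 215;0 0.3 0 0 215;0 0.3 0 0 215;0 0 0 0 215"

```text
time_s: 22.53
tool_pos: [0.5563, 0.1487, -0.0158]
tool_rot: [-179.9, 0.0, 83.0]
force: [-1.9, 0.6, 1.0]
grip_width: 0.014
grasp_force: 1.5
```

>>> arm_command --series "0 0.3 0 0 215;0 0.3 0 0 215;0 0 0 0 215"

```text
time_s: 22.78
tool_pos: [0.5563, 0.1487, -0.0159]
tool_rot: [-179.9, 0.0, 83.0]
force: [-5.0, 0.5, 2.7]
grip_width: 0.0138
grasp_force: 2.6
```

>>> arm_command --series "0 0.3 0 0 215;0 0.3 0 0 215;0 0 0 0 215"

```text
time_s: 23.03
tool_pos: [0.5563, 0.1487, -0.016]
tool_rot: [-179.8, 0.0, 83.0]
force: [-6.1, 0.2, 4.4]
grip_width: 0.0138
grasp_force: 3.1
```

>>> arm_command --series "0 0.3 0 0 215;0 0 0 0 215;0 0 0 0 215"

```text
time_s: 23.28
tool_pos: [0.5564, 0.1487, -0.0161]
tool_rot: [-179.8, 0.0, 83.0]
force: [-6.8, 0.1, 3.7]
grip_width: 0.0138
grasp_force: 3.4
```

It isn't moving under 7 N, so it is seated. I'll back off, rise, and check once more.

>>> arm_command --series "0 -1.5 0 0 215;0 -1.5 0 0 200;0 -2 0 0 175;0 0 0 0 175;0 0 0 0 175;0 0 -5 0 175;0 0 -8 0 175;0 0 -12 0 175;0 0 -15 0 175;0 0 -20 0 175;0 0 -20 0 175;0 0 -20 0 175;0 0 -20 0 175;0 0 -20 0 175;0 0 -15 0 175;0 0 -5 0 175;0 0 0 0 175;0 0 0 0 175"

```text
time_s: 24.78
tool_pos: [0.5535, 0.1489, 0.1445]
tool_rot: [180.0, -0.0, 83.0]
force: [0.1, -0.9, 0.1]
grip_width: 0.0276
grasp_force: 0.0
```

```bash
python3 - <<'E'
from h import *
o=telemetry.get_obs();print(o['time_s'],np.round(o['tool_pos'],4),np.round(o['force'],1))
P=pose('wrist');w=cams.read_camera('wrist');g=cv2.cvtColor(w,cv2.COLOR_BGR2GRAY).astype(float)
def fit(uv,z):
    X=cast('wrist',uv,z,P)[:,:2]*1000;q=cv2.fitLine(X.astype(np.float32),cv2.DIST_HUBER,0,.01,.01).ravel()
    return np.degrees(np.arctan2(q[1],q[0])),q[2:]
hsv=cv2.cvtColor(w,cv2.COLOR_BGR2HSV).astype(int)
m=((hsv[...,0]<16)&(hsv[...,1]>80)&(hsv[...,2]>110)).astype(np.uint8);m[:120]=0;m[218:]=0
n,l,s,c=cv2.connectedComponentsWithStats(m);k=1+np.argmax(s[1:,4]);M=l==k;y0,hh=s[k,1],s[k,3]
rows=range(y0+8,y0+hh-6);far=[(np.where(M[v])[0].max()+.5,v) for v in rows];b=[]
for v,f in zip(rows,far):
    a=int(f[0])+1;r=g[v,a:a+30];i=np.where(r>184)[0]
    if len(i): b.append((a+i.max()+.5,v))
A=fit(far,.058);B=fit(b,.038);t=np.radians(B[0]-90)
print(s[k],A,B,len(b),'gap',np.dot(B[1]-A[1],[np.cos(t),np.sin(t)])-15)
t=cams.read_camera('top');P=pose('top');hsv=cv2.cvtColor(t,cv2.COLOR_BGR2HSV)
m=((hsv[...,0]<14)&(hsv[...,1]>150)&(hsv[...,2]>60)).astype(np.uint8)
for c in cv2.findContours(m[130:265,165:310].copy(),0,1)[0]:
    if cv2.contourArea(c)>300: print(*rect(cast('top',c[:,0]+[165,130],.058,P)))
E
```

```text
24.7833 [0.5535 0.1489 0.1445] [ 0.1 -0.9  0.1]
[  294   135   145    83 11151] (np.float32(83.95541), array([731.48975, 134.92963], dtype=float32)) (np.float32(82.94663), array([746.16986, 128.67697], dtype=float32)) 69 gap 0.33680534
[568.3 -81.6] [139.5  94.2] -6.0
[595.1  32.4] [139.4  97. ] -6.6
[659.2 137.4] [143.5  95.2] -5.0
```

The gap at the middle is about 0.3 mm, within measurement error. The empties haven't moved and the robot is clear, so I'm handing in.

```bash
python3 -c "
from cell import env;print(env.sign_off())"
```

```text
the job is handed in; nothing more can be done
None
```

Case 1 (left lane) was the full one: its handle read about 3.6 N when lifted 1 cm, so I did not need to lift the other two. It now sits against the stop bar to within about 0.3 mm at its middle, though it measures about 1° off square to the bar, cases 2 and 3 have not moved, and the job is handed in.

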